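# Find the tired shock mount and flag it

## Robot

A 6-joint arm with a two-finger parallel gripper is mounted at the origin on the work surface. World frame = base frame: x ahead of the robot, y to its left, z up, the work surface at z = 0. Lengths are in m, angles in degrees, forces in N, time in s.
With the tool pointing down it reaches from about 0.35 to 0.875 m from the base axis. Payload 4.2 kg.
Tool frame: the origin (TCP) lies where the fingers leave the gripper's body, on its centre line; the fingertips stand 70 mm ahead of it and the grasp point (between the pads) lies 51 mm ahead of it; z points along the fingers, y is the direction in which the jaws open and shut (so a half turn about z gives the same grasp; the last joint's range is limited). The gripper opens to 87 mm and grips with 3 to 60 N. Pads are 19 mm wide; open, the fingers measure 117 mm over their backs; the gripper's body (75 mm by 190 mm) begins 51 mm behind the grasp point.
Start: joints at [-52.792, 22.042, 0.453, 0, -68.411, -14.817], TCP at [0.238, -0.578, 0.292] pointing down, gripper open.
Joint ranges: [-179.83, 179.83], [-69.29, 118.12], [-61.27, 80.66], [-181.25, 117.63], [-171.15, -9.14], [-177.46, 177.46]. Speed limits (degrees/s): [159.86, 159.86, 180, 180, 180, 180].

## Interface

Orientations are given as a 3x3 rotation matrix whose columns are the frame's x, y, z axes.
In Python, from station import sense, capture, camera_model, finish_job gives the robot as it stands.
- The arm moves only by the shell command python3 -m inch 'ROWS'. ROWS is JSON, a list of rows, each an object with "hand": the closure, from 0 (fully open) to 1 (shut); "slide": the shift along the world's x, y, z in cm, a list of three; "yaw": the turn about the world's z in rad. A call has 1 to 10 rows; each row is the pose to reach, as a shift and turn from the pose commanded when the call began; what a row does not reach only later rows make up. A row lasts 1/8 s, in which the tool goes at most 62.5 mm and 10.7 degrees, less where a joint would pass 70% of its speed; a pose out of reach is approached as far as the arm can. A call with a gripper value outside its range is refused whole. The fingers move at their own pace and stop on an object; the grip force is fixed at half the most. Time passes only in rows, so rows that repeat a pose let the fingers close. It gives the time, the measured TCP pose, the force and the opening at its end, in the units of the state.
- sense(): the state, without advancing time (a new reading comes with each control period).
- capture(name): name is "scene" or "top" or "wrist"; returns the picture (384x512x3 uint8, blue, green, red); there is no depth.
- camera_model(name): a dict with "mtx" (3x3 intrinsics, pixels), "xyz" and "orientation" of the camera in the world; the wrist camera has in their place "tool_from_camera" (4x4, takes a point from camera to tool coordinates, whose origin is the TCP and whose axes are the flange's). Camera axes: x right, y up, looking along -z (the intrinsics and any distortion apply to the point x, -y, -z); pixel columns grow to the right and rows downward; lengths in m; the calibration is good to about 2 mm. A picture is of the moment at which its call begins: read the wrist's pose just before it. camera_model takes no time and is no camera call.
- finish_job(): hands the job in, once; it reports no verdict.
The state is a dict: "time_s": time; "joints": joint angles; "joint_velocities": joint speeds; "effort": joint torques, N m; "tcp_pos": TCP position; "ee_rot": TCP orientation; "wrist_force": force on the tool from outside, world axes, zero at the start; "moment": the same for the moment, N m; "gripper_width": opening from 0.0 (shut) to 1.0 (fully open).
Only numpy, scipy, OpenCV 4.12 (cv2) and the standard library are available. Lean on these libraries where they do the work, as an engineer would, in place of code of your own. Each camera call takes 0.05 s, during which the arm holds its last target. There are 200 camera calls.

## Task

One of the three spring mounts of the instrument has gone soft. Starting at the blue end of the board and working along, press each pad in turn at least half-way down and let it come up again, then push the yellow tag of the softest mount all the way down to mark it for replacement. Leave the other two tags up, and do not pick up or shift anything lying around the board.

Things in the scene. Friction and masses are not known exactly. Their poses are not given: they have to be found in the camera images.
- board: Fixed aluminium board, 200 x 400 x 12 mm; origin under its centre at bench height, x across it (away from the robot), y along it to its blue-barred end. On it, in a row along y, 125 mm apart, three spring mounts that look alike: each a white plate (148 x 54 x 10 mm) with a round pad on a coil spring and, 80 mm from the pad towards the robot (board -x), the mount's own yellow tag.
- pad_1_rest (a point): Centre of the top face of the pad nearest the blue end, when up (75 mm above the bench; the point stays there when the pad is pressed). Black rubber disc, 44 mm in diameter, on a steel cup and coil spring, on a white plate. The pads look the same; the springs change places from run to run. At equal depth the softest pushes back with about half the force of the next.
- tag_1_rest (a point): Centre of the top of the yellow tag that belongs to the pad nearest the blue end, when up (62 mm above the bench; the point stays there when the tag is pushed). Upright tab, 12 mm (board x) by 30 mm (board y), 18 mm proud of its grey housing (26 x 42 mm).
- pad_2_rest (a point): Centre of the top face of the pad in the middle, when up (75 mm above the bench; the point stays there when the pad is pressed). Black rubber disc, 44 mm in diameter, on a steel cup and coil spring, on a white plate. The pads look the same; the springs change places from run to run. At equal depth the softest pushes back with about half the force of the next.
- tag_2_rest (a point): Centre of the top of the yellow tag that belongs to the pad in the middle, when up (62 mm above the bench; the point stays there when the tag is pushed). Upright tab, 12 mm (board x) by 30 mm (board y), 18 mm proud of its grey housing (26 x 42 mm).
- pad_3_rest (a point): Centre of the top face of the pad farthest from the blue end, when up (75 mm above the bench; the point stays there when the pad is pressed). Black rubber disc, 44 mm in diameter, on a steel cup and coil spring, on a white plate. The pads look the same; the springs change places from run to run. At equal depth the softest pushes back with about half the force of the next.
- tag_3_rest (a point): Centre of the top of the yellow tag that belongs to the pad farthest from the blue end, when up (62 mm above the bench; the point stays there when the tag is pushed). Upright tab, 12 mm (board x) by 30 mm (board y), 18 mm proud of its grey housing (26 x 42 mm).
- pad_p (a joint): How far one of the three pads is pressed straight down, m: 0 up, 0.012 at its stop. The letter does not tell its place, which changes from run to run. Linear spring with a small preload (a fifth of its force at the stop); it comes back up by itself; the stiffest needs about 20 N at its stop.
- pad_q (a joint): How far one of the three pads is pressed straight down, m: 0 up, 0.012 at its stop. The letter does not tell its place, which changes from run to run. Linear spring with a small preload (a fifth of its force at the stop); it comes back up by itself; the stiffest needs about 20 N at its stop.
- pad_r (a joint): How far one of the three pads is pressed straight down, m: 0 up, 0.012 at its stop. The letter does not tell its place, which changes from run to run. Linear spring with a small preload (a fifth of its force at the stop); it comes back up by itself; the stiffest needs about 20 N at its stop.
- tag_k (a joint): How far one of the three tags is pushed straight down, m: 0 up, 0.015 fully down, still 3 mm proud of its housing. The letter tells neither its place, which changes from run to run, nor its pad. It slides stiffly (about 4 N) and stays where it is left.
- tag_m (a joint): How far one of the three tags is pushed straight down, m: 0 up, 0.015 fully down, still 3 mm proud of its housing. The letter tells neither its place, which changes from run to run, nor its pad. It slides stiffly (about 4 N) and stays where it is left.
- tag_t (a joint): How far one of the three tags is pushed straight down, m: 0 up, 0.015 fully down, still 3 mm proud of its housing. The letter tells neither its place, which changes from run to run, nor its pad. It slides stiffly (about 4 N) and stays where it is left.
- barrel: Loose black lens barrel standing upright, 36 mm in diameter, 42 mm high, beyond the board; origin at the centre of its underside. To be left alone.
- bracket: Loose black bracket, a flat frame about 100 x 64 mm with a 40 mm high upright flange at its +x end, beside the board's blue end; origin at its underside. To be left alone.
- hexkey: Loose steel hex key lying flat, 90 x 26 mm, 6 mm thick, on the robot's side of the board; origin at the middle of the long leg, at bench height. To be left alone.
- spudger: Loose wooden stick lying flat, about 135 x 10 x 6 mm, beside the board's plain end; origin at its underside. To be left alone.

How it is judged (in metres and radians):
On the way, in this order (a step that is already met when the one before it is completed fails the run):
1. the blue-end pad is pressed at least 5 mm down (value of joint any of pad_p, pad_q, pad_r above 0.005 m and horizontal distance between the grasp point and pad_1_rest below 0.06 m), for 0.1 s.
2. the middle pad is pressed at least 5 mm down (value of joint any of pad_p, pad_q, pad_r above 0.005 m and horizontal distance between the grasp point and pad_2_rest below 0.06 m), for 0.1 s.
3. the far-end pad is pressed at least 5 mm down (value of joint any of pad_p, pad_q, pad_r above 0.005 m and horizontal distance between the grasp point and pad_3_rest below 0.06 m), for 0.1 s.
4. the softest mount's tag is pushed fully down (value of joint tag_k above 0.012 m), for 0.2 s.
At the end, for the whole second after the job is handed in: The tag of the softest mount is at least 12 mm down (of 15), the other two tags are less than 3 mm down, all pads have sprung back to within 2 mm, and the four loose things lie within 15 mm of where they were, at rest (value of joint tag_k above 0.012 m and value of joint each of tag_m, tag_t below 0.003 m and value of joint each of pad_p, pad_q, pad_r below 0.002 m and distance of each of barrel, bracket, hexkey, spudger from where it was at the start of the episode below 0.015 m and linear speed of each of barrel, bracket, hexkey, spudger below 0.02 m/s); the robot touches nothing.
It fails at once if the tag of a stiffer mount is pushed down (value of joint any of tag_m, tag_t above 0.005 m).
It fails at once if a loose thing is picked up or shifted (distance of any of barrel, bracket, hexkey, spudger from where it was at the start of the episode above 0.015 m).
It also fails if it takes over 54 s, if anything falls off the work surface, if the arm or the gripper's body presses on something with over 40 N, if the wrist force passes 120 N, or if a joint passes its speed limit or range.

## Working session

There is one attempt and no reset: what is moved stays moved. The work goes in short steps, Python scripts to look and compute and a shell command to move; the robot and the scene stay as the last step left them, time stands still between calls to the robot, and variables do not carry over. Pictures are saved under pics/ and viewed, about 8 in all and at most 12, crops included, and the job is handed in when it is done.

```bash
mkdir -p pics; python3 - <<'E'
from station import *
import cv2,numpy as np
s=sense();print(s)
for n in("top","scene"):
    m=camera_model(n);print(n,m);cv2.imwrite(f"pics/{n}1.png",capture(n))
E
```

```text
{'time_s': 0.0, 'joints': array([-5.27909417e+01,  2.20920005e+01,  3.78794416e-01, -2.86300412e-02,
       -6.84125535e+01, -1.48163370e+01]), 'joint_velocities': array([ 0.04183809, -0.05106473,  0.0220091 ,  0.05864386,  0.04907283,
       -0.06695475]), 'effort': array([-7.55181850e-05, -3.90664244e+01,  1.87402260e+01,  4.21971962e+00,
        1.08043579e-02, -2.08446445e-04]), 'tcp_pos': array([ 0.23793768, -0.57743882,  0.29114059]), 'ee_rot': array([[-9.24664598e-01, -3.80781388e-01, -9.57240888e-04],
       [-3.80782575e-01,  9.24662378e-01,  2.02905172e-03],
       [ 1.12499506e-04,  2.24069294e-03, -9.99997483e-01]]), 'wrist_force': array([-0.2501671 ,  0.1136256 , -0.08824739]), 'moment': array([ 0.02580255, -0.00167888,  0.0123762 ]), 'gripper_width': 1.0016101078621147}
top {'mtx': array([[437.49997514,   0.        , 257.06740386],
       [  0.        , 437.49997514, 192.68433513],
       [  0.        ,   0.        ,   1.        ]]), 'xyz': array([0.39086621, 0.04881177, 1.01636684]), 'orientation': array([[ 0.0242597 ,  0.98299441, -0.18202596],
       [-0.99939441,  0.02839014,  0.02011989],
       [ 0.02494548,  0.18142763,  0.98308786]])}
scene {'mtx': array([[346.95831605,   0.        , 252.16199507],
       [  0.        , 346.95831605, 191.29350562],
       [  0.        ,   0.        ,   1.        ]]), 'xyz': array([ 1.34539823, -0.19786402,  0.63101044]), 'orientation': array([[ 0.30735   , -0.53877047,  0.78438661],
       [ 0.95159575,  0.17507675, -0.25261366],
       [-0.00122707,  0.82405977,  0.56650153]])}
```

View pics/top1.png

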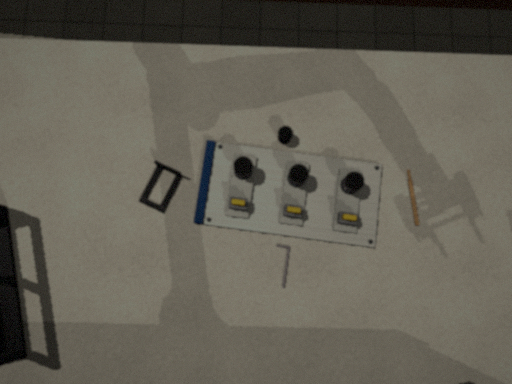

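View pics/scene1.png

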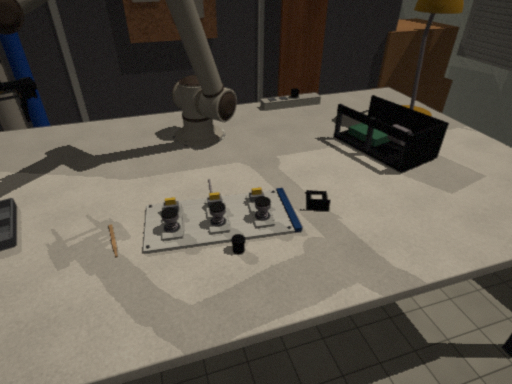

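The top view shows the blue bar at about (205,182). The pads are near (244,168), (298,175) and (353,182), and the tags near (238,203), (293,211) and (348,217). In both views the barrel, bracket, hex key and spudger are clear of the mounts. Next I measure from masks in both views.

```bash
cat > h.py <<'E'
import cv2,numpy as np
from station import camera_model
def ray(n,uv):
    m=camera_model(n);K=m['mtx'];p=np.linalg.inv(K)@[uv[0],uv[1],1]
    return m['xyz'],m['orientation']@(p*[1,-1,-1])
def plane(n,uv,z):
    o,d=ray(n,uv);return o+d*(z-o[2])/d[2]
def tri(a,b):
    (o,d),(p,e)=ray('top',a),ray('scene',b)
    t=np.linalg.lstsq(np.c_[d,-e],p-o,rcond=None)[0];A=o+d*t[0];B=p+e*t[1]
    return (A+B)/2,np.linalg.norm(A-B)
def blobs(mask,amin):
    n,l,s,c=cv2.connectedComponentsWithStats(mask.astype(np.uint8))
    return [(c[i],s[i,4]) for i in range(1,n) if s[i,4]>=amin]
E
python3 - <<'E'
from h import *
T=cv2.imread('pics/top1.png');S=cv2.imread('pics/scene1.png')
def yel(I):
    h=cv2.cvtColor(I,cv2.COLOR_BGR2HSV);return (abs(h[...,0].astype(int)-26)<7)&(h[...,1]>150)&(h[...,2]>80)
m=yel(T);m[:120]=0;m[:,400:]=0
t=sorted(blobs(m,10),key=lambda b:b[0][0])
m=yel(S);m[:180]=0;m[240:]=0;m[:,:140]=0
s=sorted(blobs(m,10),key=lambda b:-b[0][0])
print(t,s)
for a,b in zip(t,s): print('tag',plane('top',a[0],.060),plane('scene',b[0],.056),tri(a[0],b[0]))
h=cv2.cvtColor(T,cv2.COLOR_BGR2HSV);m=(abs(h[...,0].astype(int)-110)<12)&(h[...,1]>130);m[:130]=0;m[250:]=0
ys,xs=np.nonzero(m);r=cv2.minAreaRect(np.c_[xs,ys].astype(np.float32));print('blue',r)
bx=cv2.boxPoints(r);print([plane('top',p,.012)[:2].round(4) for p in bx])
m=T.max(2)<30;m[:150]=0;m[200:]=0;m[:,:228]=0;m[:,375:]=0
for c,a in sorted(blobs(m,40),key=lambda b:b[0][0]): print('pad',c,a,plane('top',c,.073))
c=np.hstack([cv2.resize(T[130:250,195:385],None,fx=4,fy=4,interpolation=2)]);cv2.imwrite('pics/c1.png',cv2.convertScaleAbs(c,alpha=1.6))
c=cv2.resize(S[175:260,135:305],None,fx=4.5,fy=4.5,interpolation=2);cv2.imwrite('pics/c2.png',c)
E
```

```text
[(array([237.85294118, 201.79411765]), np.int32(68)), (array([293.52112676, 209.38028169]), np.int32(71)), (array([349.21428571, 216.95714286]), np.int32(70))] [(array([256.15384615, 189.15384615]), np.int32(26)), (array([213.85714286, 194.07142857]), np.int32(28)), (array([169.65517241, 199.13793103]), np.int32(29))]
tag [0.54622601 0.07125159 0.06      ] [0.54226221 0.07317731 0.056     ] (array([0.54645284, 0.07150759, 0.05903187]), np.float64(0.00048573278616509684))
tag [ 0.53271834 -0.05232571  0.06      ] [ 0.52848577 -0.05118803  0.056     ] (array([ 0.53289107, -0.05220086,  0.05915057]), np.float64(0.00043831617293238484))
tag [ 0.51923216 -0.17596591  0.06      ] [ 0.51431331 -0.17587447  0.056     ] (array([ 0.51930919, -0.17604763,  0.05947007]), np.float64(8.458535686003843e-05))
blue ((150.4139404296875, 199.17694091796875), (74.8176498413086, 302.6090087890625), 71.90109252929688)
[array([0.5179, 0.6256]), array([ 0.7655, -0.0289]), array([ 0.592 , -0.0859]), array([0.3604, 0.5538])]
pad [243.17985612 167.3705036 ] 278 [0.62165524 0.06164981 0.073     ]
pad [298.1884058  174.66304348] 276 [ 0.60875665 -0.06060433  0.073     ]
pad [353.52554745 182.08029197] 274 [ 0.59559418 -0.1836143   0.073     ]
```

View pics/c1.png

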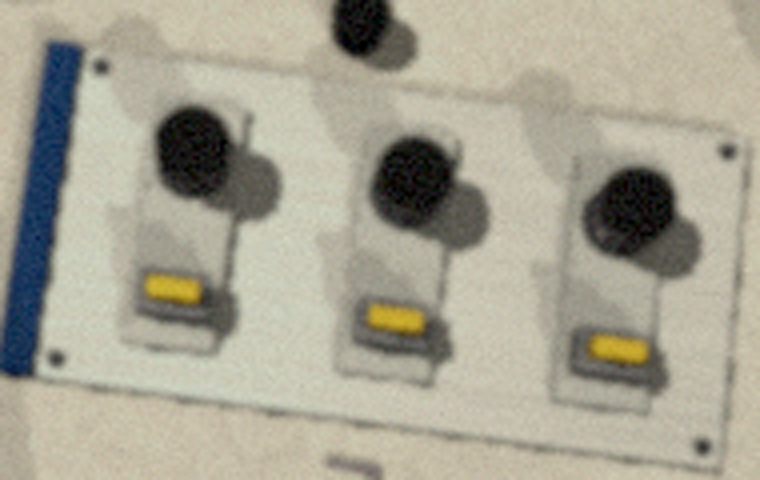

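The tags are 124.3 and 124.4 mm apart, triangulated at z≈59–60 mm, which fits the given 125 mm and 62 mm. Board y is (0.109, 0.994) and x is (0.994, -0.109). Tag + 80 mm·x puts the pads within 4 mm of the measured blobs. I'm taking the pads as (.624,.062), (.611,-.061) and (.598,-.184). The yaw needed is -0.50 rad. I'll close the hand and go above pad 1.

```bash
python3 -m inch '[{"hand":1,"slide":[15,25,0],"yaw":-0.25},{"hand":1,"slide":[15,25,0],"yaw":-0.25},{"hand":1,"slide":[15,25,0],"yaw":-0.25},{"hand":1,"slide":[15,25,0],"yaw":-0.25},{"hand":1,"slide":[15,25,0],"yaw":-0.25},{"hand":1,"slide":[38.6,64,-4],"yaw":-0.5},{"hand":1,"slide":[38.6,64,-4],"yaw":-0.5},{"hand":1,"slide":[38.6,64,-4],"yaw":-0.5},{"hand":1,"slide":[38.6,64,-4],"yaw":-0.5},{"hand":1,"slide":[38.6,64,-4],"yaw":-0.5}]'
python3 -c "from station import sense;print(sense())"
```

```text
time_s: 1.35
tcp_pos: [0.5459, -0.0663, 0.2653]
ee_rot: [[-0.994, 0.109, -0.0], [0.109, 0.994, -0.0], [0.0, -0.0, -1.0]]
wrist_force: [0.6, -0.2, 0.6]
gripper_width: 0.017
{'time_s': 1.35, 'joints': array([ 9.96873148e+00,  1.60077930e+01, -1.25366376e+01, -2.83642175e-03,
       -6.14748356e+01, -1.06211017e+02]), 'joint_velocities': array([ 43.28320655,  19.84184279,  20.81149034,   0.24711822,
        -0.67148762, -43.05044377]), 'effort': array([ -1.94977306, -34.66037035,  16.36154473,   3.70372027,
        -0.16459469,   0.48328411]), 'tcp_pos': array([ 0.54594341, -0.06628175,  0.26527366]), 'ee_rot': array([[-9.94068359e-01,  1.08756527e-01, -3.38711159e-04],
       [ 1.08756538e-01,  9.94068416e-01, -1.53712232e-05],
       [ 3.35030344e-04, -5.21170998e-05, -9.99999943e-01]]), 'wrist_force': array([ 0.62725143, -0.2189746 ,  0.55791898]), 'moment': array([-0.11896437, -0.08628334,  0.00662427]), 'gripper_width': 0.016675808155862837}
```

```bash
python3 -m inch '[{"hand":1,"slide":[6,10,-5],"yaw":0},{"hand":1,"slide":[6,10,-5],"yaw":0},{"hand":1,"slide":[6,10,-5],"yaw":0},{"hand":1,"slide":[6,10,-5],"yaw":0},{"hand":1,"slide":[6,10,-5],"yaw":0},{"hand":1,"slide":[6,10,-5],"yaw":0}]'

```

```text
time_s: 2.1
tcp_pos: [0.6052, 0.0307, 0.2166]
ee_rot: [[-0.994, 0.11, 0.001], [0.11, 0.994, 0.0], [-0.001, 0.001, -1.0]]
wrist_force: [0.4, 0.3, -0.7]
gripper_width: 0.004
```

```bash
python3 -m inch '[{"hand":1,"slide":[1.9,3.2,-4],"yaw":0},{"hand":1,"slide":[1.9,3.2,-6.2],"yaw":0},{"hand":1,"slide":[1.9,3.2,-6.2],"yaw":0},{"hand":1,"slide":[1.9,3.2,-6.2],"yaw":0}]'
python3 - <<'E'
from station import *
import cv2,numpy as np
a=capture('top')[110:230,190:380];b=capture('scene')[165:265,150:320]
cv2.imwrite('pics/d.png',np.vstack([cv2.resize(x,(500,300),interpolation=2) for x in(a,b)]))
E
```

```text
time_s: 2.6
tcp_pos: [0.6249, 0.0633, 0.1551]
ee_rot: [[-0.994, 0.109, 0.002], [0.109, 0.994, 0.0], [-0.002, 0.001, -1.0]]
wrist_force: [0.1, -0.4, -0.1]
gripper_width: 0.005
```

View pics/d.png

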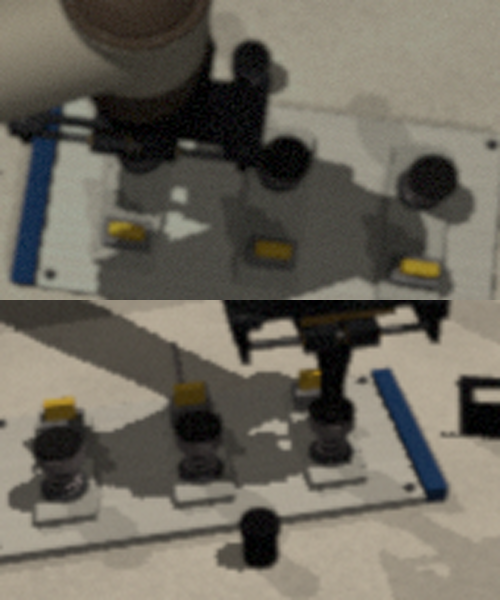

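The closed fingers stand over pad 1, at about (330,405) in the lower crop, with 10 mm of clearance. I'll press 8 mm.

```bash
python3 -m inch '[{"hand":1,"slide":[0,0,-0.9],"yaw":0},{"hand":1,"slide":[0,0,-1.4],"yaw":0},{"hand":1,"slide":[0,0,-1.8],"yaw":0},{"hand":1,"slide":[0,0,-1.8],"yaw":0},{"hand":1,"slide":[0,0,-1.8],"yaw":0},{"hand":1,"slide":[0,0,-1.8],"yaw":0}]'
python3 -m inch '[{"hand":1,"slide":[0,0,0],"yaw":0},{"hand":1,"slide":[0,0,0],"yaw":0}]'
python3 -m inch '[{"hand":1,"slide":[0,0,-0.1],"yaw":0},{"hand":1,"slide":[0,0,-0.1],"yaw":0},{"hand":1,"slide":[0,0,-0.1],"yaw":0}]'
```

```text
time_s: 3.45
tcp_pos: [0.625, 0.0638, 0.1371]
ee_rot: [[-0.994, 0.108, 0.002], [0.108, 0.994, -0.0], [-0.002, 0.0, -1.0]]
wrist_force: [-1.1, 0.1, 6.7]
gripper_width: 0.006
time_s: 3.7
tcp_pos: [0.625, 0.0638, 0.1371]
ee_rot: [[-0.994, 0.108, 0.002], [0.108, 0.994, -0.0], [-0.002, 0.0, -1.0]]
wrist_force: [-1.0, -1.0, 7.7]
gripper_width: 0.003
time_s: 4.08
tcp_pos: [0.625, 0.0638, 0.1362]
ee_rot: [[-0.994, 0.108, 0.002], [0.108, 0.994, -0.0], [-0.002, 0.0, -1.0]]
wrist_force: [-0.5, -0.7, 8.4]
gripper_width: 0.004
```

```bash
python3 -m inch '[{"hand":1,"slide":[0,0,3],"yaw":0},{"hand":1,"slide":[0,0,3],"yaw":0},{"hand":1,"slide":[-0.7,-6.2,3],"yaw":0},{"hand":1,"slide":[-1.4,-12.4,3],"yaw":0},{"hand":1,"slide":[-1.4,-12.4,3],"yaw":0},{"hand":1,"slide":[-1.4,-12.4,1.9],"yaw":0},{"hand":1,"slide":[-1.4,-12.4,1.9],"yaw":0},{"hand":1,"slide":[-1.4,-12.4,1.9],"yaw":0}]'
python3 -m inch '[{"hand":1,"slide":[0,0,-0.9],"yaw":0},{"hand":1,"slide":[0,0,-1.4],"yaw":0},{"hand":1,"slide":[0,0,-1.8],"yaw":0},{"hand":1,"slide":[0,0,-1.8],"yaw":0},{"hand":1,"slide":[0,0,-1.8],"yaw":0},{"hand":1,"slide":[0,0,-1.8],"yaw":0}]'
python3 -m inch '[{"hand":1,"slide":[0,0,0],"yaw":0},{"hand":1,"slide":[0,0,0],"yaw":0}]'
python3 -m inch '[{"hand":1,"slide":[0,0,-0.1],"yaw":0},{"hand":1,"slide":[0,0,-0.1],"yaw":0},{"hand":1,"slide":[0,0,-0.1],"yaw":0}]'
```

```text
time_s: 5.08
tcp_pos: [0.6105, -0.0591, 0.1531]
ee_rot: [[-0.994, 0.107, -0.001], [0.107, 0.994, -0.0], [0.001, -0.0, -1.0]]
wrist_force: [0.2, -0.2, 0.3]
gripper_width: 0.007
time_s: 5.82
tcp_pos: [0.6111, -0.0594, 0.1382]
ee_rot: [[-0.994, 0.108, 0.003], [0.108, 0.994, 0.0], [-0.003, 0.001, -1.0]]
wrist_force: [-4.6, 3.4, 12.1]
gripper_width: 0.004
time_s: 6.08
tcp_pos: [0.6111, -0.0594, 0.1383]
ee_rot: [[-0.994, 0.107, 0.003], [0.107, 0.994, 0.0], [-0.003, 0.0, -1.0]]
wrist_force: [-3.2, 3.1, 12.1]
gripper_width: 0.005
time_s: 6.45
tcp_pos: [0.6112, -0.0594, 0.1375]
ee_rot: [[-0.994, 0.107, 0.003], [0.107, 0.994, 0.0], [-0.003, 0.0, -1.0]]
wrist_force: [-3.1, 3.5, 13.1]
gripper_width: 0.009
```

```bash
python3 -m inch '[{"hand":1,"slide":[0,0,3],"yaw":0},{"hand":1,"slide":[0,0,3],"yaw":0},{"hand":1,"slide":[-0.7,-6.2,3],"yaw":0},{"hand":1,"slide":[-1.4,-12.4,3],"yaw":0},{"hand":1,"slide":[-1.4,-12.4,3],"yaw":0},{"hand":1,"slide":[-1.4,-12.4,1.9],"yaw":0},{"hand":1,"slide":[-1.4,-12.4,1.9],"yaw":0},{"hand":1,"slide":[-1.4,-12.4,1.9],"yaw":0}]'
python3 -m inch '[{"hand":1,"slide":[0,0,-0.9],"yaw":0},{"hand":1,"slide":[0,0,-1.4],"yaw":0},{"hand":1,"slide":[0,0,-1.8],"yaw":0},{"hand":1,"slide":[0,0,-1.8],"yaw":0},{"hand":1,"slide":[0,0,-1.8],"yaw":0},{"hand":1,"slide":[0,0,-1.8],"yaw":0}]'
python3 -m inch '[{"hand":1,"slide":[0,0,0],"yaw":0},{"hand":1,"slide":[0,0,0],"yaw":0}]'
python3 -m inch '[{"hand":1,"slide":[0,0,-0.1],"yaw":0},{"hand":1,"slide":[0,0,-0.1],"yaw":0},{"hand":1,"slide":[0,0,-0.1],"yaw":0}]'
```

```text
time_s: 7.45
tcp_pos: [0.5966, -0.183, 0.1532]
ee_rot: [[-0.994, 0.107, -0.001], [0.107, 0.994, 0.0], [0.001, -0.0, -1.0]]
wrist_force: [1.0, -0.0, 0.2]
gripper_width: 0.005
time_s: 8.2
tcp_pos: [0.5968, -0.1842, 0.1361]
ee_rot: [[-0.994, 0.109, 0.001], [0.109, 0.994, -0.0], [-0.001, 0.0, -1.0]]
wrist_force: [1.0, 2.7, 3.2]
gripper_width: 0.004
time_s: 8.45
tcp_pos: [0.5967, -0.1843, 0.1359]
ee_rot: [[-0.994, 0.109, 0.001], [0.109, 0.994, -0.0], [-0.001, -0.0, -1.0]]
wrist_force: [1.0, 1.7, 3.0]
gripper_width: 0.005
time_s: 8.82
tcp_pos: [0.5968, -0.1843, 0.1348]
ee_rot: [[-0.994, 0.109, 0.001], [0.109, 0.994, -0.0], [-0.001, -0.0, -1.0]]
wrist_force: [2.3, 3.1, 4.0]
gripper_width: 0.009
```

Pad 3 is the softest: about 3–4 N at 9–10 mm, against about 8 N at 8–9 mm for pad 1 and about 12 N at 7 mm for pad 2. I'll lift, check that it springs back, and go above tag 3.

```bash
python3 -m inch '[{"hand":1,"slide":[0,0,3],"yaw":0},{"hand":1,"slide":[0,0,3],"yaw":0},{"hand":1,"slide":[-4,0.4,3],"yaw":0},{"hand":1,"slide":[-7.8,0.8,3],"yaw":0},{"hand":1,"slide":[-7.8,0.8,1],"yaw":0},{"hand":1,"slide":[-7.8,0.8,1],"yaw":0},{"hand":1,"slide":[-7.8,0.8,1],"yaw":0}]'
python3 - <<'E'
from station import *
import cv2,numpy as np
a=capture('top')[110:250,190:390];b=capture('scene')[165:265,130:300]
cv2.imwrite('pics/e.png',np.vstack([cv2.resize(x,(500,300),interpolation=2) for x in(a,b)]))
E
```

```text
time_s: 9.7
tcp_pos: [0.5183, -0.1765, 0.1442]
ee_rot: [[-0.994, 0.109, -0.002], [0.109, 0.994, -0.0], [0.002, -0.0, -1.0]]
wrist_force: [0.4, 0.3, -1.0]
gripper_width: 0.008
```

View pics/e.png

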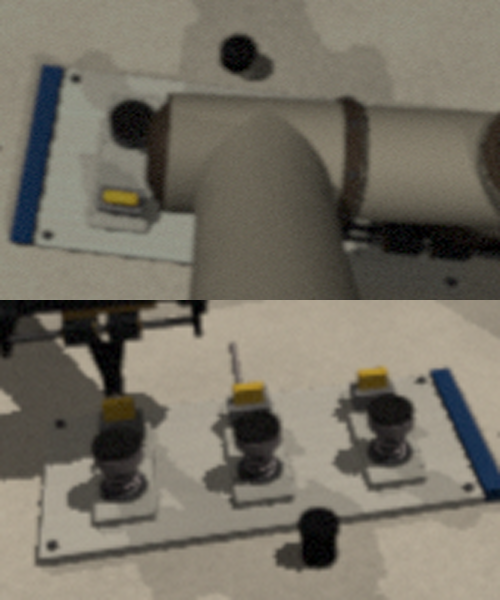

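The fingers stand over tag 3, at (118,395) in the lower crop. The pads are up again and the other tags are up. I'll push down to TCP z ≈ 0.116.

```bash
python3 -m inch '[{"hand":1,"slide":[0,0,-1],"yaw":0},{"hand":1,"slide":[0,0,-1.7],"yaw":0},{"hand":1,"slide":[0,0,-2.4],"yaw":0},{"hand":1,"slide":[0,0,-2.8],"yaw":0},{"hand":1,"slide":[0,0,-2.8],"yaw":0},{"hand":1,"slide":[0,0,-2.8],"yaw":0},{"hand":1,"slide":[0,0,-2.8],"yaw":0}]'
```

```text
time_s: 10.68
tcp_pos: [0.5187, -0.1762, 0.1171]
ee_rot: [[-0.994, 0.109, 0.001], [0.109, 0.994, -0.0], [-0.001, -0.0, -1.0]]
wrist_force: [-1.0, 1.3, 5.3]
gripper_width: 0.008
```

```bash
python3 -m inch '[{"hand":1,"slide":[0,0,-0.2],"yaw":0},{"hand":1,"slide":[0,0,-0.2],"yaw":0},{"hand":1,"slide":[0,0,-0.2],"yaw":0}]'
python3 -m inch '[{"hand":1,"slide":[0,0,6],"yaw":0},{"hand":1,"slide":[0,0,15],"yaw":0},{"hand":1,"slide":[0,0,15],"yaw":0},{"hand":1,"slide":[-10,-18,15],"yaw":0},{"hand":1,"slide":[-10,-18,15],"yaw":0},{"hand":1,"slide":[-10,-18,15],"yaw":0},{"hand":1,"slide":[-10,-18,15],"yaw":0},{"hand":1,"slide":[-10,-18,15],"yaw":0},{"hand":1,"slide":[-10,-18,15],"yaw":0},{"hand":1,"slide":[-10,-18,15],"yaw":0}]'
python3 - <<'E'
from h import *
from station import *
T=capture('top');S=capture('scene')
cv2.imwrite('pics/f.png',np.vstack([cv2.resize(x,(500,300),interpolation=2) for x in(T[110:250,130:430],S[165:265,100:330])]))
def yel(I):
    h=cv2.cvtColor(I,cv2.COLOR_BGR2HSV);return (abs(h[...,0].astype(int)-26)<7)&(h[...,1]>150)&(h[...,2]>80)
m=yel(T);m[:120]=0;m[:,400:]=0
t=sorted(blobs(m,8),key=lambda b:b[0][0])
m=yel(S);m[:180]=0;m[240:]=0;m[:,:140]=0
s=sorted(blobs(m,4),key=lambda b:-b[0][0])
for a,b in zip(t,s): print('tag',a,b,tri(a[0],b[0]))
E
```

```text
time_s: 11.05
tcp_pos: [0.5188, -0.1762, 0.117]
ee_rot: [[-0.994, 0.108, 0.001], [0.108, 0.994, -0.001], [-0.001, -0.001, -1.0]]
wrist_force: [-4.4, 3.3, 17.0]
gripper_width: 0.004
time_s: 12.3
tcp_pos: [0.4191, -0.3552, 0.2645]
ee_rot: [[-0.994, 0.107, -0.0], [0.107, 0.994, 0.0], [0.0, 0.0, -1.0]]
wrist_force: [-0.4, -0.2, -0.3]
gripper_width: 0.005
tag (array([238.05970149, 201.85074627]), np.int32(67)) (array([256.28, 189.08]), np.int32(25)) (array([0.54642689, 0.07145369, 0.05925008]), np.float64(0.001345146982149247))
tag (array([293.50704225, 209.38028169]), np.int32(71)) (array([213.85714286, 194.07142857]), np.int32(28)) (array([ 0.53288782, -0.052185  ,  0.05914485]), np.float64(0.0004081249500642014))
tag (array([348.14035088, 217.56140351]), np.int32(57)) (array([170.47619048, 202.95238095]), np.int32(21)) (array([ 0.51970153, -0.17610095,  0.04646712]), np.float64(0.0011949321464806107))
```

View pics/f.png

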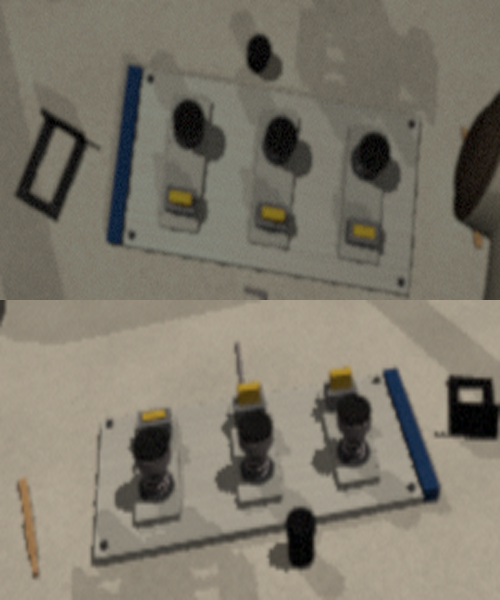

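The force rose to 17 N at the stop, and tag 3 now sits at z≈46.5 mm (13 mm lower by triangulation). The other tags are unchanged at 59 mm, the pads are up and the loose things look undisturbed. I'm handing in.

```bash
python3 -c "from station import finish_job;print(finish_job())"
```

```text
the job is handed in; nothing more can be done
None
```

I pressed the three pads in order from the blue end, found the one farthest from the blue end softest, and pushed its tag fully down. I then backed the arm clear and handed the job in at about 12.4 s of the 54 s allowed; no verdict is reported.

| Pad | Depth pressed | Force |
|---|---|---|
| 1 (blue end) | about 8–9 mm | about 7–8.4 N |
| 2 (middle) | about 7 mm | about 12–13 N |
| 3 (far end) | about 9–10 mm | about 3–4 N |

**Marked tag:** the fingertips stopped 15 mm below the tag's rest height, and the force rose to 17 N there. By triangulation the tag top dropped about 13 mm, to 46.5 mm; that is rougher than the fingertip reading.

**Everything else:** the other two tags had not moved (59 mm before and after). In the last picture the pads looked up and the loose things looked undisturbed. I judged those by eye, and the arm partly hid the spudger in the top view while the hex key was only partly in view.

No check failed. The one disagreement was early on: the pad positions from the picture masks were about 4 mm off those worked out from the tags, so I aimed between the two.

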